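# Put the washed coffee press together and hang up its scoop

## Task

The coffee press has been washed: put it back together by fitting the plunger into the glass, with the steel lid sitting flat on the glass's rim, and push the black knob all the way down. Also hang the coffee scoop up by the eye of its handle on the empty hook of the wooden stand; don't tip the glass over, and leave the patterned mug and the coffee jar where they are.

Things in the scene. Friction and masses are not known exactly. Their poses are not given: they have to be found in the camera images.
- beaker: the open glass of the coffee press, loose, 0.65 kg: a clear upright tube 78 mm across, 125 mm high, in a thin steel frame; bore 72 mm, inner floor 6 mm above the underside; a black D handle reaches 79 mm from the axis along the body's -x. It stands on a grey 4 mm drying mat. Origin: centre of its underside; z up
- beaker_rim (a point): centre of the glass's mouth, on its axis at the height of the rim, 125 mm above the underside
- lid: loose plunger of the coffee press, standing upright on its filter disc on the mat: a domed steel lid 82 mm across with a rod and black knob above. Origin: centre of the flat underside of the lid's flange, which sits on the glass's rim; z up along the rod. Below it are a spigot 67 mm across, 9 mm deep, and (knob up) the disc 69 mm across, 11 to 20 mm below the origin, its lower edge bevelled
- knob (a point): centre of the black knob on top of the rod, the place to hold it: a knob 29 mm thick and 30 mm high (it ends 13 mm above this point). 131 mm above the lid's origin when the knob is up, 36 mm when it is fully down. Moves with the rod
- plunger (a joint): how far the rod with knob and filter disc is pushed down through the lid, in m: 0 knob fully up (as it stands at the start), 0.095 fully down. Slides stiffly (about 3 N) and stays where it is left
- scoop: a steel coffee scoop, loose, 60 g, lying on its flat bottom on the worktop: a round bowl 44 mm across and 30 mm high and a flat handle 14 mm wide and 4 mm thick at 27 mm height. Origin: centre of the bowl's underside; x points along the handle to the eye, z up out of the bowl's mouth
- scoop_eye (a point): centre of the round hole (20 mm across) in the eye at the end of the scoop's handle, 118 mm from the origin along x, 27 mm up; the ring is 5 mm thick, 30 mm across outside
- scoop_grip (a point): middle of the scoop's handle, 65 mm from the origin along x, 27 mm up: the place to hold it
- stand: a fixed wooden coffee stand: round foot 120 mm across, post 18 mm thick, 272 mm high. Two steel wire hooks (6 mm thick) leave the post 230 mm up and dip to 200 mm: one along the body's -x (roughly towards the robot), empty, and one along +x, on which a smaller scoop hangs for good. Origin: centre of the foot's underside; z up
- stand_hook (a point): lowest place of the empty hook, where a hung eye comes to rest, at the wire's middle line: 53 mm from the post's axis along -x of the stand, 200 mm high. From here the wire turns up: its tip stands 11 mm farther out along -x and 28 mm higher; towards the post the wire rises by 30 mm
- patterned_mug: a loose white china mug with coloured leaf spots, 81 mm across, 84 mm high, towards the back of the worktop; origin at its underside
- coffee_jar: a loose tall glass jar of coffee with a red lid, 81 mm across, 163 mm high, towards the back of the worktop; origin at the centre of its underside
Mind the look-alikes: they are no part of the job. Leave any turquoise look-alike of the lid alone.

How it is judged:
By the outcome, as a careful person would: the job done as asked, in the order asked, and still so for the second after the job is handed in, with the robot touching nothing.
It also fails if it takes over 67 s, if anything falls off the work surface, if the arm or the gripper's body presses on something with over 40 N, if the wrist force passes 120 N, or if a joint passes its speed limit or range.

## Robot

A 6-joint arm with a two-finger parallel gripper is mounted at the origin on a cart in front of the work surface, level with it; the furniture and walls round the work are solid. World frame = base frame: x ahead of the robot, y to its left, z up, the work surface at z = 0. Lengths are in m, angles in rad, forces in N, time in s.
With the tool pointing down it reaches from about 0.25 to 0.775 m from the base axis. Payload 4 kg.
Tool frame: the origin (TCP) lies on the centre line of the jaws, within the pads' length; the fingertips stand robot.tips_ahead ahead of it and the grasp point (between the pads) lies 8 mm behind it (robot.tips_ahead is the distance from the TCP to the fingertips, in m); z points along the fingers, y is the line along which they close (so a half turn about z gives the same grasp; the last joint's range is limited). The gripper opens to 94 mm and grips with 3 to 60 N. Pads are 16 mm wide; open, the fingers measure 119 mm over their backs; the gripper's body (75 mm by 177 mm) begins 78 mm behind the grasp point.
Start: joints at [-1.222, 0.087, 1.371, -0, 1.684, -0.103], TCP at [0.24, -0.495, 0.217] pointing down, gripper open.
Joint ranges: [-3.1, 3.1], [-0.76, 2.03], [0.27, 2.55], [-1.08, 4.22], [0.17, 2.65], [-2.57, 2.57]. Speed limits (rad/s): [2.79, 2.79, 3.14, 3.14, 3.14, 3.14].

## Interface

Orientations are given as [roll, pitch, yaw] about the fixed x, y, z axes, in that order (R = Rz(yaw) Ry(pitch) Rx(roll)).
In Python, from bench import robot, snapshot, close_job, spotter gives the robot as it stands. The module is installed in compiled form; this text tells all that it offers.
- The arm moves only by the tool servo_tool, never from a script. Its argument "commands" is one flat list of numbers, 7 for each row, row after row: the shift along the tool's x, y, z in m, then the turn, a rotation vector about the tool's x, y, z in degrees, then the finger opening in m, from 0 to 0.094. In form: [x, y, z, ax, ay, az, grip, x, y, z, ax, ay, az, grip, ...]. A call has 1 to 10 rows; each row is the pose to reach, as a shift and turn from the pose commanded when the call began, along the tool's axes at that moment; what a row does not reach only later rows make up. A row lasts 1/8 s, in which the tool goes at most 62.5 mm and 10.7 degrees, less where a joint would pass 70% of its speed; a pose out of reach is approached as far as the arm can. A call with a gripper value outside its range is refused whole. The fingers move at their own pace and stop on an object; the grip force is fixed at half the most. Time passes only in rows, so rows that repeat a pose let the fingers close. It gives the time, the measured TCP pose, the force, the opening and the grip force at its end, in the units of the state.
- robot.get_obs(): the state, without advancing time (a new reading comes with each control period).
- snapshot(name): name is "scene" or "top"; returns a dict with "img" (420x560x3 uint8, blue, green, red), "camera_matrix" (3x3 intrinsics, pixels), "extrinsics" (4x4, takes a point from camera to world coordinates). Camera axes: x right, y down, z forward; pixel columns grow to the right and rows downward; lengths in m; the calibration is good to about 2 mm. A picture is of the moment at which its call begins. There is no depth.
- close_job(): hands the job in; it is judged then, once.
Trained networks look in a picture, given as the dict that the camera call returned (one of the last four; its "shot" number tells which), for a name from the list of things; names that differ only in an ending like _2 or _b are one class to them, and where a whole thing is asked for, a point or a joint stands for the part that bears it (a point fixed in the world has none). Each returns a list of dicts, best first, with "conf" (0 to 1); they miss things now and then, are a little off and sometimes report something else, mostly with a low value. They report only what shows in the picture. A call takes as long as a camera call. They do not tell look-alikes from the thing itself.
- spotter.trace(name, picture): "region" (420x560 bool, what is visible of it) and "box" ([left, top, width, height] in pixels, round what is visible of it).
The state is a dict: "time": time; "joint_positions": joint angles; "qvel": joint speeds; "joint_torque": joint torques, N m; "tool_pos": TCP position; "ee_rot": TCP orientation; "wrist_force": force on the tool from outside, world axes, zero at the start; "wrist_torque": the same for the moment, N m; "width": finger opening in m; "finger_force": force on a finger pad.
Only numpy, scipy, OpenCV 4.12 (cv2) and the standard library are available. Lean on these libraries where they do the work, as an engineer would, in place of code of your own. Each camera call takes 0.05 s, during which the arm holds its last target. There are 200 camera calls.

## Working session

There is one attempt and no reset: what is moved stays moved. The work goes in short steps, Python scripts to look and compute and a tool call to move; the robot and the scene stay as the last step left them, time stands still between calls to the robot, and variables do not carry over. Pictures are saved under pics/ and viewed, at most 10 in all, crops included, and the job is handed in when it is done.

Besides the shell and the picture viewer there is one more tool, called after "Emit:" by a JSON object that holds its "method" and its "body". servo_tool: Moves the arm, as the interface text tells. Its arguments: {"type":"object","properties":{"commands":{"type":"array","items":{"type":"number"}}},"required":["commands"]}

```bash
mkdir -p pics; cat > h.py <<'E'
import numpy as np, cv2
from bench import robot, snapshot, close_job, spotter
from scipy.spatial.transform import Rotation as R
def proj(p,s):
    E=np.linalg.inv(s['extrinsics']); c=E[:3,:3]@np.asarray(p,float)+E[:3,3]; u=s['camera_matrix']@c; return u[:2]/u[2]
def at_z(uv,z,s):
    d=s['extrinsics'][:3,:3]@np.linalg.solve(s['camera_matrix'],[uv[0],uv[1],1.]); o=s['extrinsics'][:3,3]
    return o+d*(z-o[2])/d[2]
E
python3 - <<'E'
from h import *
o=robot.get_obs(); print({k:np.round(v,3) for k,v in o.items()}, robot.tips_ahead)
for n in ["scene","top"]:
    s=snapshot(n); cv2.imwrite(f"pics/{n}0.png",cv2.resize(s['img'],(800,600))); print(n,s['camera_matrix'].round(1).tolist(),s['extrinsics'].round(3).tolist())
    for t in ["beaker","lid","knob","scoop","stand","patterned_mug","coffee_jar"]:
        print(t,[(round(d['conf'],2),d['box'],np.argwhere(d['region']).mean(0)[::-1].round(1).tolist()) for d in spotter.trace(t,s)])
E
```

```text
{'time': np.float64(0.0), 'joint_positions': array([-1.222,  0.088,  1.372, -0.   ,  1.684, -0.103]), 'qvel': array([ 0.001, -0.   , -0.001, -0.001,  0.   , -0.   ]), 'joint_torque': array([ 1.0000e-03, -3.4018e+01, -3.0243e+01,  7.2000e-02,  3.3000e-02,
       -0.0000e+00]), 'tool_pos': array([ 0.24 , -0.494,  0.215]), 'ee_rot': array([-3.139, -0.   ,  0.452]), 'wrist_force': array([-0.049,  0.178, -0.334]), 'wrist_torque': array([-0.021, -0.001,  0.014]), 'finger_force': np.float64(0.0), 'width': np.float64(0.094)} 0.011
scene [[446.4, 0.0, 272.3], [0.0, 446.4, 221.2], [0.0, 0.0, 1.0]] [[-0.754, -0.513, 0.411, 0.057], [-0.657, 0.586, -0.473, 0.677], [0.002, -0.627, -0.779, 1.159], [0.0, 0.0, 0.0, 1.0]]
beaker [(0.71, [246.5, 276.3, 42.3, 54.0], [260.9, 304.4]), (0.5, [211.8, 201.3, 33.2, 52.1], [227.2, 226.1])]
lid [(0.88, [341.9, 154.9, 23.8, 43.5], [354.2, 182.0]), (0.87, [288.1, 228.4, 30.0, 42.0], [303.1, 254.7])]
knob [(0.67, [349.2, 151.6, 15.2, 46.7], [359.0, 165.2]), (0.64, [302.1, 227.7, 8.5, 15.2], [305.2, 233.2])]
scoop [(0.53, [350.7, 204.1, 21.3, 35.0], [360.8, 219.1])
[... 409 characters left out ...]
, 0.0, 0.0, 1.0]]
beaker [(0.64, [206.6, 230.3, 35.7, 44.6], [223.9, 254.0])]
lid [(0.83, [283.3, 223.9, 24.4, 35.2], [292.0, 242.6]), (0.56, [386.4, 198.9, 28.4, 38.3], [398.9, 219.8]), (0.46, [289.7, 222.5, 10.2, 11.1], [293.8, 228.0])]
knob [(0.64, [402.6, 199.7, 10.9, 7.8], [406.2, 202.7])]
scoop [(0.72, [352.0, 239.5, 37.3, 20.0], [376.5, 251.2]), (0.65, [282.5, 224.5, 24.4, 35.5], [292.1, 242.2]), (0.23, [132.2, 191.4, 50.0, 68.7], [160.3, 233.4])]
stand [(0.79, [137.5, 193.0, 43.2, 66.9], [160.7, 234.4])]
patterned_mug [(0.73, [286.0, 168.9, 20.2, 37.8], [295.6, 186.7]), (0.68, [208.6, 232.8, 33.9, 41.4], [224.0, 254.1])]
coffee_jar [(0.88, [245.2, 158.4, 20.7, 45.3], [257.4, 179.5])]
```

```bash
python3 - <<'E'
import cv2
a=cv2.imread('pics/scene0.png'); b=cv2.imread('pics/top0.png')
# original px = /1.42857 ; crop cols 120-400, rows 140-380
def c(im,x0,y0,w,h):
    im=cv2.resize(im,(560,420),interpolation=cv2.INTER_AREA); return im[y0:y0+h,x0:x0+w]
from h import snapshot
for n,(x0,y0,w,h) in {"scene":(130,145,264,198+30),"top":(125,150,300,130)}.items():
    s=snapshot(n); f=min(800/w,600/h); print(n,f)
    cv2.imwrite(f'pics/{n}1.png',cv2.resize(s['img'][y0:y0+h,x0:x0+w],None,fx=f,fy=f,interpolation=cv2.INTER_CUBIC))
E
```

```text
scene 2.6315789473684212
top 2.6666666666666665
```

View pics/scene1.png

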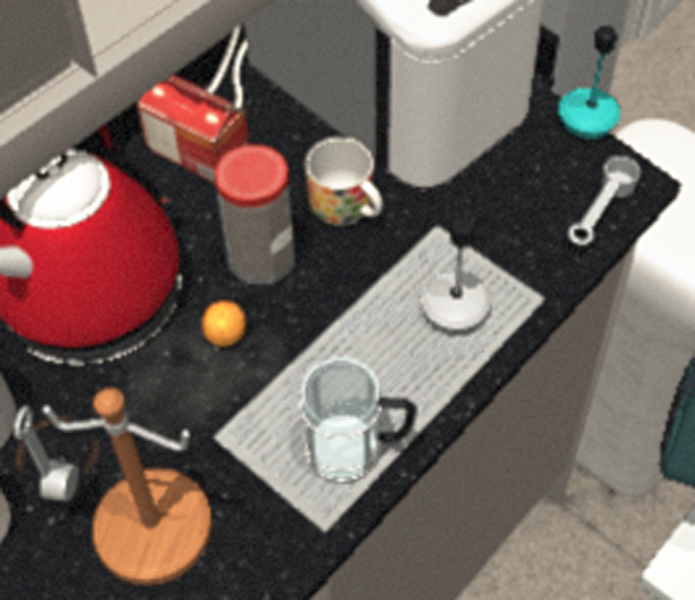

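View pics/top1.png

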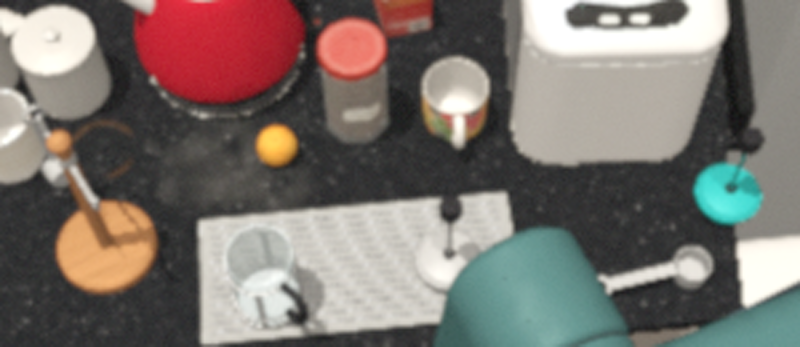

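The pictures show the steel lid on the mat at scene px (303,257), the glass at (260,300) with its handle towards the robot, and the scoop at the right: bowl (366,211), eye (351,234). The stand is at (185,340) with its empty hook towards the robot. The turquoise look-alike is at (355,180).

```bash
cat >> h.py <<'E'
from scipy.optimize import minimize
def gradmag(s):
    g=cv2.GaussianBlur(s['img'],(0,0),0.8).astype(np.float32)
    return np.sqrt(sum(cv2.Sobel(g[...,c],cv2.CV_32F,1,0)**2+cv2.Sobel(g[...,c],cv2.CV_32F,0,1)**2 for c in range(3)))
def samp(G,s,P):
    uv=np.array([proj(p,s) for p in P],np.float32); return cv2.remap(G,uv[:,:1].copy(),uv[:,1:].copy(),cv2.INTER_LINEAR).ravel()
def circ(x,y,z,r,n=72):
    a=np.arange(n)*2*np.pi/n; return np.c_[x+r*np.cos(a),y+r*np.sin(a),0*a+z]
def fitcirc(ss,x0,zr,span=.016):
    """best xy by gradient along circles (z,r), each view alone and all together"""
    out=[]; Gs=[gradmag(s) for s in ss]
    for sel in [[i] for i in range(len(ss))]+([list(range(len(ss)))] if len(ss)>1 else []):
        f=lambda p:-sum(np.minimum(samp(Gs[i],ss[i],circ(p[0],p[1],z,r)),250).mean() for i in sel for z,r in zr)
        g=np.arange(-span,span+1e-6,.002); b=min((f((x0[0]+a,x0[1]+c)),x0[0]+a,x0[1]+c) for a in g for c in g)
        m=minimize(f,b[1:],method='Nelder-Mead',options=dict(initial_simplex=[b[1:],(b[1]+.001,b[2]),(b[1],b[2]+.001)])); out.append((m.x.round(4).tolist(),round(m.fun,1)))
    return out
E
python3 - <<'E'
from h import *
a=snapshot('scene'); b=snapshot('top')
C=lambda x,y:(130+x/2.6316,145+y/2.6316); T=lambda x,y:(125+x/2.6667,150+y/2.6667)
for n,c,t,z in [("rim",(340,393),(261,258),.129),("knob",(462,235),(451,209),.155),("flange",(456,304),(450,262),.024),("bowltop",(621,172),(693,268),.03),("eye",(581,233),(597,285),.027),("stand top",(109,401),(60,143),.272),("foot",(152,523),(107,245),.01),("hooktip",(185,438),None,.228),("hooklow",(175,449),None,.2),("handle",(412,415),(297,300),.08),("jar top",(252,170),(352,45),.163),("orange",(223,323),(277,145),.03),("mug top",(340,160),(456,85),.084)]:
    print(n,at_z(C(*c),z,a).round(3),at_z(T(*t),z,b).round(3) if t else '')
r=at_z(C(340,393),.129,a); f=at_z(C(456,304),.024,a); w=at_z(C(621,172),.03,a); o=at_z(C(152,523),.012,a)
print('rim',fitcirc([a,b],r,[(.129,.039)])); print('flange',fitcirc([a,b],f,[(.024,.041)])); print('bowl',fitcirc([a,b],w,[(.03,.022)])); print('foot',fitcirc([a,b],o,[(.015,.06)]))
e=at_z(C(581,233),.027,a); print('eye',fitcirc([a,b],e,[(.0295,.015)]))
E
```

```text
rim [0.465 0.258 0.129] [0.464 0.25  0.129]
knob [0.485 0.041 0.155] [0.49  0.033 0.155]
flange [0.484 0.041 0.024] [0.486 0.032 0.024]
bowltop [ 0.45  -0.248  0.03 ] [ 0.445 -0.256  0.03 ]
eye [ 0.433 -0.138  0.027] [ 0.436 -0.139  0.027]
stand top [0.551 0.452 0.272] [0.551 0.443 0.272]
foot [0.556 0.45  0.01 ] [0.559 0.446 0.01 ]
hooktip [0.498 0.421 0.228] 
hooklow [0.51  0.427 0.2  ] 
handle [0.411 0.209 0.08 ] [0.43  0.215 0.08 ]
jar top [0.714 0.128 0.163] [0.717 0.125 0.163]
orange [0.665 0.239 0.03 ] [0.667 0.23  0.03 ]
mug top [0.697 0.004 0.084] [0.698 0.001 0.084]
rim [([0.4623, 0.2611], np.float64(-174.3)), ([0.4616, 0.2503], np.float64(-136.5)), ([0.4617, 0.2538], np.float64(-290.0))]
flange [([0.4819, 0.0461], np.float64(-181.8)), ([0.5009, 0.0486], np.float64(-131.8)), ([0.4969, 0.0341], np.float64(-278.1))]
bowl [([0.4435, -0.232], np.float64(-249.2)), ([0.4409, -0.2483], np.float64(-246.5)), ([0.4517, -0.2545], np.float64(-489.8))]
foot [([0.5519, 0.4518], np.float64(-242.8)), ([0.557, 0.45], np.float64(-248.1)), ([0.5575, 0.4504], np.float64(-488.9))]
eye [([0.4332, -0.1358], np.float64(-250.0)), ([0.4374, -0.1583], np.float64(-246.5)), ([0.4378, -0.1571], np.float64(-483.6))]
```

Emit:
{"method": "servo_tool", "body": {"commands": [0.455,-0.371,-0.013,0,0,25.9,0.094,0.455,-0.371,-0.013,0,0,25.9,0.094,0.455,-0.371,-0.013,0,0,25.9,0.094,0.455,-0.371,-0.013,0,0,25.9,0.094,0.455,-0.371,-0.013,0,0,25.9,0.094,0.455,-0.371,-0.013,0,0,25.9,0.094,0.455,-0.371,-0.013,0,0,25.9,0.094,0.455,-0.371,-0.013,0,0,25.9,0.094,0.455,-0.371,-0.013,0,0,25.9,0.094,0.455,-0.371,-0.013,0,0,25.9,0.094]}}

```text
time: 2.25
tool_pos: [0.4881, 0.0406, 0.2295]
ee_rot: [-3.141, -0.0, 0.004]
wrist_force: [-0.3, -0.5, -0.4]
width: 0.0941
finger_force: 0.0
```

```bash
python3 - <<'E'
from h import *
a=snapshot('scene'); b=snapshot('top'); o=robot.get_obs(); print(o['joint_positions'].round(4).tolist(),o['tool_pos'].round(4))
def crop(s,x0,y0,w,h,f): return cv2.resize(s['img'][y0:y0+h,x0:x0+w],None,fx=f,fy=f,interpolation=cv2.INTER_CUBIC)
A=crop(a,230,195,134,150,4); B=crop(b,275,180,132,75,4)
B2=crop(b,190,215,132,75,4)
im=np.zeros((600,264*2+0+264,3),np.uint8)
im=np.hstack([cv2.resize(A,(264,300)),cv2.resize(A,(264,300))]); 
cv2.imwrite('pics/m1.png',np.hstack([crop(a,270,195,80,120,5)[:600],crop(b,265,170,80,120,5)])); 
E
```

```text
[-0.0343, -0.0498, 1.4849, 0.0006, 1.7067, 1.5321] [0.4881 0.0401 0.2292]
```

View pics/m1.png

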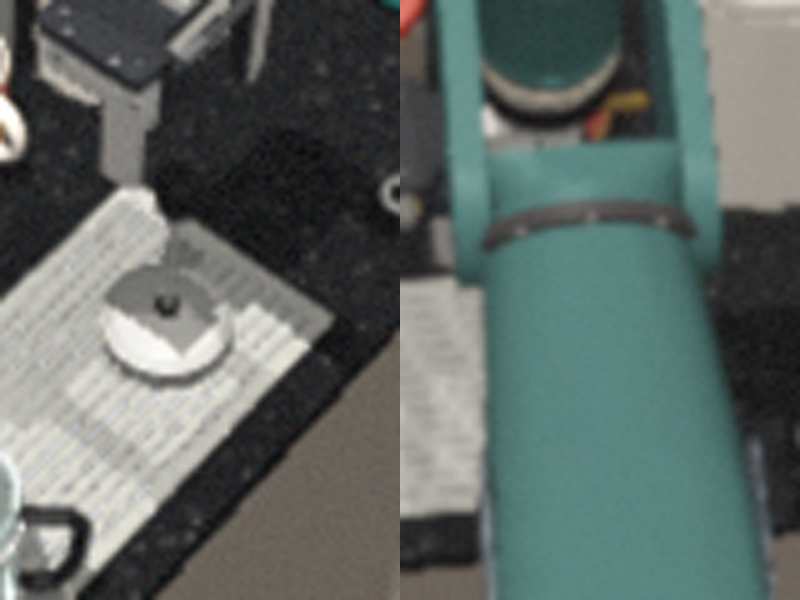

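```bash
python3 - <<'E'
from h import *
a=snapshot('scene');b=snapshot('top')
for dy in(.047,.0595,-.047,-.0595):
  for dx in (-.008,.008): print(dy,dx,((proj([.4881+dx,.0405+dy,.2185],a)-[270,195])*5).round(0))
print('knob',((proj([.488,.0405,.155],a)-[270,195])*5).round(0),'dome top hole',((proj([.488,.0405,.042],a)-[270,195])*5).round(0))
G=gradmag(a); im=cv2.resize(a['img'][195:275,270:350],None,fx=7.5,fy=7.5,interpolation=cv2.INTER_CUBIC)
lut=np.clip(255*(im/255.)**0.4,0,255).astype(np.uint8)
cv2.imwrite('pics/m2.png',lut)
E
```

```text
0.047 -0.008 [137. 182.]
0.047 0.008 [114. 167.]
0.0595 -0.008 [123. 197.]
0.0595 0.008 [ 99. 181.]
-0.047 -0.008 [245.  81.]
-0.047 0.008 [222.  66.]
-0.0595 -0.008 [259.  68.]
-0.0595 0.008 [236.  53.]
knob [174. 194.] dome top hole [163. 307.]
```

View pics/m2.png

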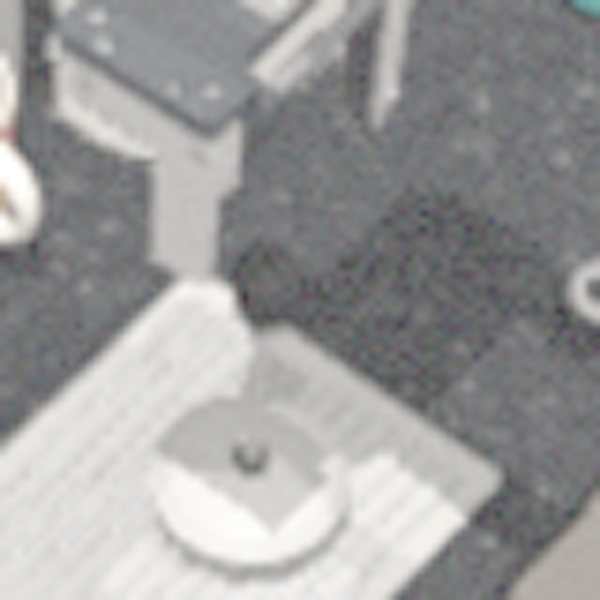

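The knob shows faintly at scene px (306,233), within about 1 px of where the TCP projects; the fingertips project where they appear. So the scene calibration agrees with the arm and I can grasp.

Emit:
{"method": "servo_tool", "body": {"commands": [0,0.003,0.04,0,0,0,0.094,0,0.003,0.078,0,0,0,0.094,0,0.003,0.078,0,0,0,0.094,0,0.003,0.078,0,0,0,0.04,0,0.003,0.078,0,0,0,0.02,0,0.003,0.078,0,0,0,0.02,0,0.003,0.078,0,0,0,0.02,0,0.003,0.078,0,0,0,0.02]}}

```text
time: 3.45
tool_pos: [0.4876, 0.0346, 0.1517]
ee_rot: [3.141, -0.0, -0.0]
wrist_force: [-0.2, -0.2, 0.5]
width: 0.0476
finger_force: 0.0
```

Emit:
{"method": "servo_tool", "body": {"commands": [0,0,0,0,0,0,0.02,0,0,0,0,0,0,0.02,0,0,0,0,0,0,0.02,0,0,0,0,0,0,0.02,0,0,0,0,0,0,0.02,0,0,0,0,0,0,0.02]}}

```text
time: 4.2
tool_pos: [0.4875, 0.0346, 0.1514]
ee_rot: [-3.142, 0.0, -0.0]
wrist_force: [-0.2, 0.5, 0.0]
width: 0.0272
finger_force: 30.0
```

Emit:
{"method": "servo_tool", "body": {"commands": [0,0,-0.05,0,0,0,0.02,0,0,-0.1,0,0,0,0.02,0,0,-0.149,0,0,0,0.02,-0.006,-0.054,-0.149,0,0,0,0.02,-0.012,-0.108,-0.149,0,0,0,0.02,-0.018,-0.16,-0.149,0,0,0,0.02,-0.0245,-0.216,-0.149,0,0,0,0.02,-0.0245,-0.216,-0.149,0,0,0,0.02,-0.0245,-0.216,-0.149,0,0,0,0.02,-0.0245,-0.216,-0.149,0,0,0,0.02]}}

```text
time: 5.45
tool_pos: [0.4633, 0.2493, 0.3003]
ee_rot: [3.141, 0.0, -0.002]
wrist_force: [0.1, 0.2, -1.2]
width: 0.0275
finger_force: 30.0
```

```bash
python3 - <<'E'
from h import *
a=snapshot('scene');b=snapshot('top');o=robot.get_obs();print(o['tool_pos'].round(4),o['ee_rot'].round(4),o['width'],o['wrist_force'].round(2),o['joint_positions'].round(4).tolist())
def crop(s,x0,y0,w,h,f): return cv2.resize(s['img'][y0:y0+h,x0:x0+w],None,fx=f,fy=f,interpolation=cv2.INTER_CUBIC)
cv2.imwrite('pics/m3.png',np.hstack([crop(a,215,220,80,120,5),crop(b,190,180,80,120,5)]))
p=o['tool_pos']; z=p[2]+.004-.131-.004+.0  # lid origin approx
zl=.024+p[2]-.1514; print('lid z',zl)
for n,s,off in(('scene',a,(215,220)),('top',b,(190,180))):
    print(n,'lid pred',((proj([p[0],p[1],zl],s)-off)*5).round(),'rim',((proj([.463,.251,.129],s)-off)*5).round())
print('lidfit',fitcirc([a,b],p[:2],[(zl,.041)],.01)); print('rimfit',fitcirc([a,b],(.463,.252),[(.129,.039)],.01))
E
```

```text
[0.4635 0.2493 0.3005] [ 3.1413e+00 -3.0000e-04 -2.5000e-03] 0.027255565525134938 [ 0.93  0.26 -2.32] [0.3861, 0.033, 1.2628, -0.0004, 1.8457, 1.9593]
lid z 0.1731149200211172
scene lid pred [233. 318.] rim [233. 365.]
top lid pred [157. 302.] rim [162. 335.]
lidfit [([0.4662, 0.2481], np.float64(-234.8)), ([0.4632, 0.2421], np.float64(-106.3)), ([0.4649, 0.2477], np.float64(-323.8))]
rimfit [([0.4684, 0.2492], np.float64(-170.0)), ([0.4765, 0.2505], np.float64(-110.0)), ([0.4691, 0.2495], np.float64(-271.3))]
```

View pics/m3.png

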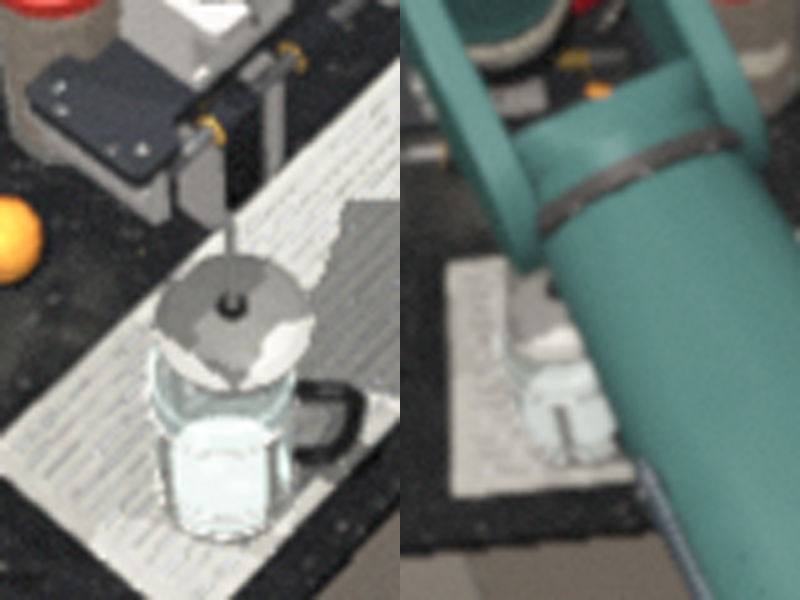

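```bash
python3 - <<'E'
from h import *
a=snapshot('scene');b=snapshot('top');o=robot.get_obs();p=o['tool_pos'];zl=.024+p[2]-.1514
def draw(s,off,w,h,f,L):
    im=cv2.resize(s['img'][off[1]:off[1]+h,off[0]:off[0]+w],None,fx=f,fy=f,interpolation=cv2.INTER_CUBIC)
    for P,col in L:
        q=np.array([(proj(x,s)-off+.5)*f for x in P]); 
        for u in q[::2]: cv2.circle(im,tuple(int(v) for v in u.round()),1,col,-1)
    return im
L=[(circ(p[0],p[1],zl,.041),(0,0,255)),(circ(.463,.252,.129,.039),(0,255,0)),(circ(.463,.252,.006,.039),(255,0,0)),(circ(p[0],p[1],zl-.0155,.0345),(0,200,255))]
cv2.imwrite('pics/m4.png',np.hstack([draw(a,(235,265),50,75,8,L),draw(b,(205,225),50,75,8,L)]))
E
```

```text
(no output)
```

View pics/m4.png

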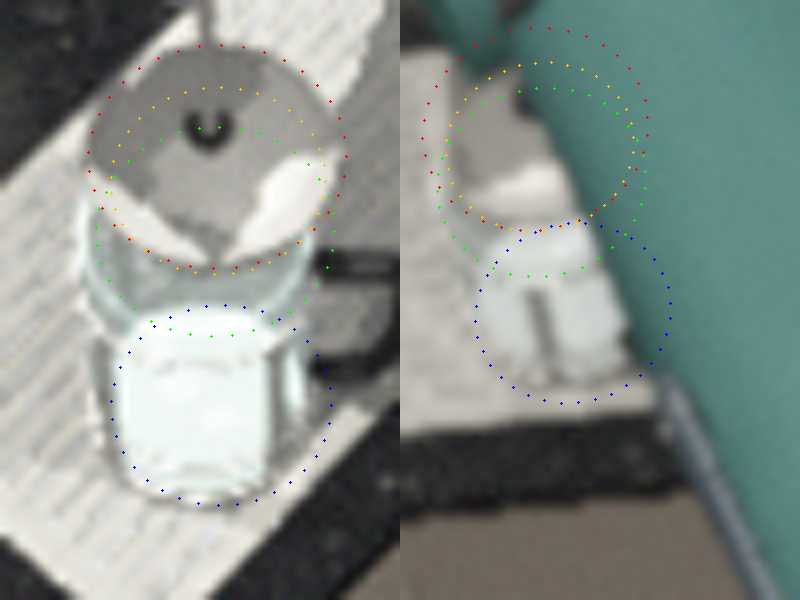

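Emit:
{"method": "servo_tool", "body": {"commands": [0.0045,-0.005,0.021,0,0,0,0.02,0.0045,-0.005,0.021,0,0,0,0.02,0.0045,-0.005,0.021,0,0,0,0.02]}}

```text
time: 6.02
tool_pos: [0.4676, 0.2553, 0.2799]
ee_rot: [3.141, -0.0, -0.001]
wrist_force: [-0.2, 0.9, -1.6]
width: 0.0273
finger_force: 30.0
```

```bash
cat >> h.py <<'E'
def draw(s,off,w,h,f,L):
    im=cv2.resize(s['img'][off[1]:off[1]+h,off[0]:off[0]+w],None,fx=f,fy=f,interpolation=cv2.INTER_CUBIC)
    for P,col in L:
        for x in P[::2]: cv2.circle(im,tuple(int(v) for v in ((proj(x,s)-off+.5)*f).round()),1,col,-1)
    return im
E
python3 - <<'E'
from h import *
a=snapshot('scene');b=snapshot('top');o=robot.get_obs();p=o['tool_pos'];zl=.024+p[2]-.1514;print(p.round(4),o['wrist_force'].round(1))
L=[(circ(p[0],p[1],zl,.041),(0,0,255)),(circ(p[0],p[1],.129,.039),(0,255,0)),(circ(p[0],p[1],.006,.039),(255,0,0))]
cv2.imwrite('pics/m5.png',np.hstack([draw(a,(235,265),50,75,8,L),draw(b,(205,225),50,75,8,L)]))
E
```

```text
[0.4679 0.2555 0.2805] [-1.4 -0.3 -1.1]
```

View pics/m5.png

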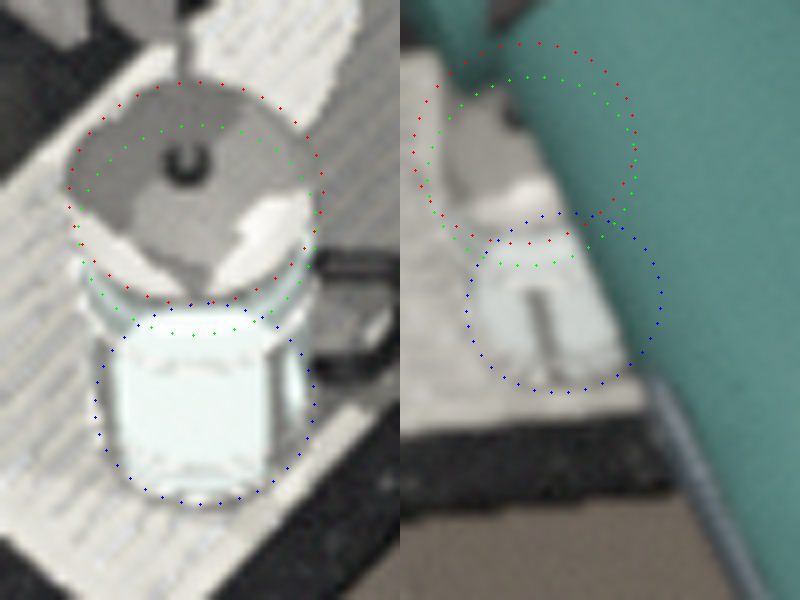

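The overlay fits: the lid's circle and the glass's rim are concentric in the scene view to about 1 mm. Lowering gently.

Emit:
{"method": "servo_tool", "body": {"commands": [0,0,0.003,0,0,0,0.02,0,0,0.005,0,0,0,0.02,0,0,0.007,0,0,0,0.02,0,0,0.009,0,0,0,0.02,0,0,0.009,0,0,0,0.02]}}

```text
time: 6.75
tool_pos: [0.4674, 0.2554, 0.2701]
ee_rot: [3.141, 0.0, -0.0]
wrist_force: [-0.4, -1.5, -2.1]
width: 0.0275
finger_force: 30.0
```

Emit:
{"method": "servo_tool", "body": {"commands": [0,0,0.004,0,0,0,0.02,0,0,0.008,0,0,0,0.02,0,0,0.011,0,0,0,0.02,0,0,0.013,0,0,0,0.02,0,0,0.015,0,0,0,0.02,0,0,0.017,0,0,0,0.02]}}

```text
time: 7.5
tool_pos: [0.4678, 0.2557, 0.2545]
ee_rot: [-3.141, -0.002, -0.0]
wrist_force: [-0.3, -1.0, 2.8]
width: 0.0273
finger_force: 30.0
```

Emit:
{"method": "servo_tool", "body": {"commands": [0,0,0.01,0,0,0,0.02,0,0,0.02,0,0,0,0.02,0,0,0.03,0,0,0,0.02,0,0,0.04,0,0,0,0.02,0,0,0.05,0,0,0,0.02,0,0,0.06,0,0,0,0.02,0,0,0.07,0,0,0,0.02,0,0,0.08,0,0,0,0.02,0,0,0.087,0,0,0,0.02]}}

```text
time: 8.62
tool_pos: [0.4674, 0.2556, 0.1655]
ee_rot: [3.142, 0.001, -0.0]
wrist_force: [-1.3, 1.4, 0.7]
width: 0.027
finger_force: 30.0
```

Emit:
{"method": "servo_tool", "body": {"commands": [0,0,0.002,0,0,0,0.02,0,0,0.004,0,0,0,0.02,0,0,0.005,0,0,0,0.02]}}

```text
time: 9.0
tool_pos: [0.4676, 0.2556, 0.1617]
ee_rot: [-3.142, -0.0, -0.0]
wrist_force: [-1.8, 1.2, 4.8]
width: 0.0276
finger_force: 30.0
```

Emit:
{"method": "servo_tool", "body": {"commands": [0,0,0,0,0,0,0.05,0,0,0,0,0,0,0.05,0,0,0,0,0,0,0.05,0,0,-0.03,0,0,0,0.05,0,0,-0.05,0,0,0,0,0,0,-0.05,0,0,0,0,0,0,-0.05,0,0,0,0,0,0,-0.05,0,0,0,0,0,0,-0.05,0,0,0,0,0,0,-0.05,0,0,0,0]}}

```text
time: 10.25
tool_pos: [0.4674, 0.2555, 0.2109]
ee_rot: [3.141, 0.001, -0.0]
wrist_force: [1.0, -0.3, -0.3]
width: 0.0005
finger_force: 0.0
```

Emit:
{"method": "servo_tool", "body": {"commands": [0,0,0.015,0,0,0,0,0,0,0.02,0,0,0,0,0,0,0.022,0,0,0,0,0,0,0.024,0,0,0,0]}}

```text
time: 10.75
tool_pos: [0.4675, 0.2556, 0.1892]
ee_rot: [-3.141, -0.001, -0.0]
wrist_force: [-4.0, -1.1, 10.7]
width: 0.0001
finger_force: 5.6
```

Emit:
{"method": "servo_tool", "body": {"commands": [0,0,0.002,0,0,0,0,0,0,0.003,0,0,0,0,0,0,0.003,0,0,0,0]}}

```text
time: 11.12
tool_pos: [0.4682, 0.2559, 0.1893]
ee_rot: [-3.14, -0.005, -0.0]
wrist_force: [-3.9, -2.2, 14.3]
width: 0.0001
finger_force: 7.3
```

Knob is all the way down (it no longer moves at 14 N, knob top at 0.178 as it must be). Next, lift off and go towards the scoop, logging joints to fit the arm's kinematics for the tilt.

Emit:
{"method": "servo_tool", "body": {"commands": [0,0,-0.06,0,0,0,0,0,0,-0.1,0,0,0,0.094,0,0.06,-0.1,0,0,0,0.094,0,0.12,-0.1,0,0,0,0.094,0,0.18,-0.1,0,0,0,0.094,0,0.24,-0.1,0,0,0,0.094,0,0.3,-0.1,0,0,0,0.094,0,0.33,-0.1,0,0,0,0.094,0,0.33,-0.1,0,0,0,0.094]}}

```text
time: 12.25
tool_pos: [0.4674, -0.0762, 0.2842]
ee_rot: [3.142, 0.0, -0.004]
wrist_force: [-0.5, 1.1, -0.4]
width: 0.0771
finger_force: 0.0
```

```bash
cat > kin.py <<'E'
from h import *
from scipy.optimize import least_squares
D=[([-1.222,.0875,1.3715,0,1.684,-.103],[.24,-.4945,.2155]),([-.0343,-.0498,1.4849,.0006,1.7067,1.5321],[.4881,.0401,.2292]),([.3861,.033,1.2628,-.0004,1.8457,1.9593],[.4635,.2493,.3005])]
E
python3 - <<'E'
from kin import *
o=robot.get_obs(); print(o['joint_positions'].round(4).tolist(),o['tool_pos'].round(4).tolist(),o['ee_rot'].round(3))
D.append((o['joint_positions'],o['tool_pos']))
A=[];y=[]
for q,p in D:
    r=np.hypot(*p[:2]); rho=np.sqrt(r*r-.0567**2); s2,c2,s3,c3=np.sin(q[1]),np.cos(q[1]),np.sin(q[1]+q[2]),np.cos(q[1]+q[2])
    A+=[[1,0,s2,s3,c3],[0,1,c2,c3,-s3]]; y+=[rho,p[2]]
A=np.array(A);y=np.array(y)
for cols in([0,1,2,3],[1,2,3],[0,1,2,3,4],[1,2,3,4]):
    x,res,rk,sv=np.linalg.lstsq(A[:,cols],y,rcond=None); print(cols,x.round(4),(A[:,cols]@x-y).round(4),sv.round(3))
a=snapshot('scene');b=snapshot('top')
L=[(circ(.440+k*(-.013),-.19+k*.116,.027,.003),(0,0,255)) for k in (-.55,0,.45)]
cv2.imwrite('pics/m6.png',np.hstack([draw(a,(335,195),50,75,8,L),draw(b,(345,215),50,75,8,L)]))
for n,s in(('s',a),('t',b)): print(n,[(round(d['conf'],2),d['box'],np.argwhere(d['region']).mean(0)[::-1].round(1).tolist()) for d in spotter.trace('scoop',s)])
E
```

```text
[-0.2813, -0.0871, 1.4122, -0.0001, 1.8167, 1.2938] [0.4674, -0.0762, 0.2842] [ 3.142  0.    -0.004]
[0, 1, 2, 3] [ 0.0156 -0.2523  0.4148  0.5032] [ 0.0052  0.0016  0.0071  0.0009 -0.0097 -0.0016 -0.0026 -0.0008] [2.956 2.692 0.1   0.096]
[1, 2, 3] [-0.2543  0.4138  0.519 ] [ 0.0052  0.0003  0.0072 -0.     -0.01   -0.0003 -0.0027  0.    ] [2.874 1.932 0.097]
[0, 1, 2, 3, 4] [-0.002  -0.1847  0.448   0.5013  0.1025] [ 0.0001  0.0002 -0.0001 -0.0002 -0.0001  0.      0.0001 -0.    ] [3.461 2.827 0.114 0.098 0.092]
[1, 2, 3, 4] [-0.1847  0.448   0.4994  0.1021] [ 0.0001  0.0003 -0.0001 -0.0001 -0.0001 -0.0001  0.0001 -0.0001] [3.461 2.    0.114 0.092]
s [(0.83, [352.2, 209.1, 19.9, 23.4], [363.0, 215.1])]
t [(0.62, [359.3, 242.9, 31.6, 18.1], [379.4, 250.7])]
```

View pics/m6.png

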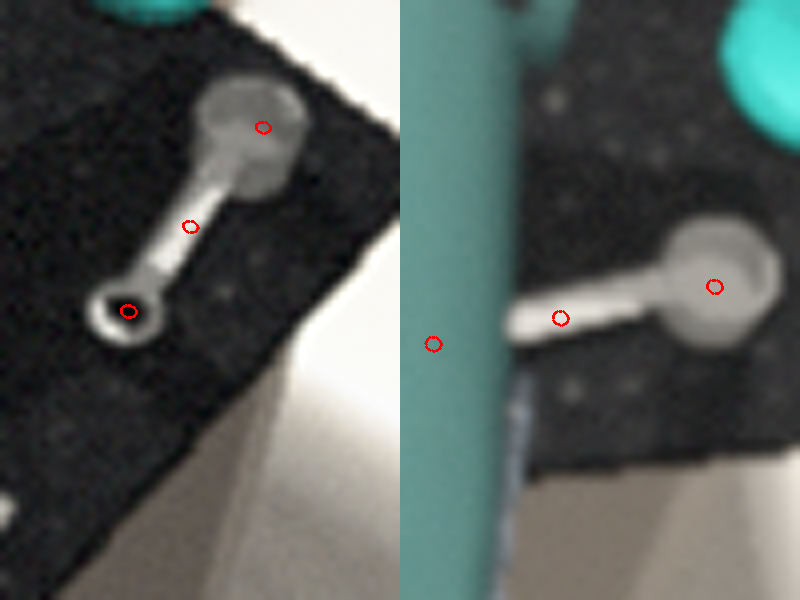

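```bash
cat >> kin.py <<'E'
Ry=lambda a:R.from_euler('y',a); Rz=lambda a:R.from_euler('z',a)
def fk(q,h):
    Lt=h+.1847
    R23=Rz(q[0])*Ry(q[1]+q[2]); p=Rz(q[0]).apply([0,.0567,h])+(Rz(q[0])*Ry(q[1])).apply([0,0,.448])+R23.apply([.1021,0,.4994])
    Rt=R23*Rz(q[3])*Ry(q[4])*Rz(q[5]+np.pi/2); return p+Rt.apply([0,0,Lt]),Rt
lo=np.array([-3.1,-.76,.27,-1.08,.17,-2.57]);hi=np.array([3.1,2.03,2.55,4.22,2.65,2.57])
def ik(p,Rt,q0,h):
    def f(q):
        a,b=fk(q,h); return np.r_[(a-p)*5,(Rt.inv()*b).as_rotvec()]
    m=least_squares(f,np.clip(q0,lo+.01,hi-.01),bounds=(lo,hi)); return m.x,np.abs(m.fun).max()
def frame(x,y):
    x=np.array(x,float);y=np.array(y,float);x/=np.linalg.norm(x);y-=x*(x@y);y/=np.linalg.norm(y);return R.from_matrix(np.c_[x,y,np.cross(x,y)])
def rel(p,Rt,o):
    """shift in tool axes + rotvec deg from measured pose"""
    R0=R.from_euler('xyz',o['ee_rot']); return R0.inv().apply(np.asarray(p)-o['tool_pos']).round(4).tolist(),np.degrees((R0.inv()*Rt).as_rotvec()).round(1).tolist()
xs=np.array([-.144,.990,0])
def grasp(lam,back=0,g=np.array([.4415,-.190,.029])):
    l=np.radians(lam); Rt=R.from_euler('xyz',[np.pi,0,np.radians(98.3)])*Ry(-l); return g+Rt.apply([0,0,.008-back]),Rt
s=np.array([.897,.44,0]);s/=np.linalg.norm(s); up=np.array([0,0,1.])
def hang(delta): # tool elev below horizontal, deg
    d=np.radians(delta); x=up*np.cos(d)+s*np.sin(d); return frame(x,np.cross(s,up))
E
python3 - <<'E'
from kin import *
o=robot.get_obs(); q0=o['joint_positions']
print('chk',fk(q0,.1)[0].round(4),o['tool_pos'].round(4),fk(q0,.1)[1].as_euler('xyz').round(3),o['ee_rot'].round(3))
p,Rt=grasp(35,.10); print('pre',p.round(4),*rel(p,Rt,o))
for h in(.08,.15,.25):
    q,e=ik(*grasp(35,.1),q0,h); q2,e2=ik(*grasp(35,0),q,h); print(h,q.round(2),round(e,4),q2.round(2),round(e2,4))
    for dl in (80,60,45,35,25):
        Rt=hang(dl); p=np.array([.507,.425,.147]); qq=q2+0; qq[0]=.5
        q3,e3=ik(p,Rt,[.5,.6,1.3,0,.6,1.7],h); print('   hang',dl,q3.round(2),round(e3,4))
E
```

```text
chk [ 0.4676 -0.0732  0.2844] [ 0.4676 -0.0733  0.2845] [-3.141e+00 -0.000e+00  1.000e-03] [-3.141e+00 -0.000e+00  1.000e-03]
pre [ 0.4339 -0.1378  0.1044] [-0.0339, 0.0645, 0.1801] [-29.9, -25.9, -94.8]
0.08 [-0.11 -0.13  1.91 -0.62  1.26 -0.09] 0.0 [-0.24 -0.    1.97 -0.67  1.03 -0.07] 0.0
   hang 80 [ 0.62  0.26  1.32 -0.03  1.39  1.74] 0.0
   hang 60 [ 0.65  0.1   1.57 -0.12  0.96  1.81] 0.0
   hang 45 [ 0.67  0.02  1.74 -0.26  0.63  1.94] 0.0
   hang 35 [ 0.69 -0.01  1.85 -0.5   0.4   2.17] 0.0
   hang 25 [ 0.68 -0.02  1.92 -0.92  0.23  2.57] 0.0304
0.15 [-0.01 -0.13  1.93 -0.63  1.29  0.01] 0.0 [-0.15 -0.    2.   -0.68  1.06  0.03] 0.0
   hang 80 [ 0.63  0.24  1.35 -0.03  1.39  1.74] 0.0
   hang 60 [ 0.66  0.03  1.66 -0.13  0.94  1.83] 0.0
   hang 45 [ 0.7  -0.07  1.87 -0.31  0.59  2.  ] 0.0
   hang 35 [ 0.72 -0.1   1.99 -0.64  0.37  2.33] 0.0
   hang 25 [ 0.68 -0.12  2.07 -0.91  0.19  2.57] 0.0655
0.25 [ 0.13 -0.1   1.95 -0.63  1.33  0.15] 0.0 [-0.01  0.02  2.03 -0.69  1.1   0.17] 0.0
   hang 80 [ 0.63  0.2   1.39 -0.03  1.38  1.75] 0.0
   hang 60 [ 0.69 -0.07  1.78 -0.14  0.92  1.86] 0.0
   hang 45 [ 0.74 -0.19  2.04 -0.39  0.56  2.11] 0.0
   hang 35 [ 0.78 -0.22  2.19 -0.84  0.35  2.57] 0.0048
   hang 25 [ 0.69 -0.26  2.27 -0.9   0.17  2.57] 0.1064
```

```bash
python3 - <<'E'
from kin import *
o=robot.get_obs(); print(*rel(*grasp(40,.10),o),grasp(40,.1)[0])
E
```

```text
[-0.0348, 0.0582, 0.185] [-34.1, -29.6, -93.8] [ 0.43296329 -0.13148295  0.09947609]
```

Emit:
{"method": "servo_tool", "body": {"commands": [-0.035,0.058,0.03,-34.1,-29.6,-93.8,0.08,-0.035,0.058,0.06,-34.1,-29.6,-93.8,0.08,-0.035,0.058,0.09,-34.1,-29.6,-93.8,0.08,-0.035,0.058,0.12,-34.1,-29.6,-93.8,0.06,-0.035,0.058,0.14,-34.1,-29.6,-93.8,0.06,-0.035,0.058,0.16,-34.1,-29.6,-93.8,0.06,-0.035,0.058,0.185,-34.1,-29.6,-93.8,0.06,-0.035,0.058,0.185,-34.1,-29.6,-93.8,0.06,-0.035,0.058,0.185,-34.1,-29.6,-93.8,0.06,-0.035,0.058,0.185,-34.1,-29.6,-93.8,0.06]}}

```text
time: 13.7
tool_pos: [0.4326, -0.1306, 0.0991]
ee_rot: [-3.138, 0.699, 1.724]
wrist_force: [-0.4, -0.1, -0.3]
width: 0.0601
finger_force: 0.0
```

```bash
python3 - <<'E'
from kin import *
o=robot.get_obs(); q=o['joint_positions'];print(o['time'],o['tool_pos'].round(4),q.round(3),[ (h,(fk(q,h)[0]-o['tool_pos']).round(4).tolist()) for h in (.05,.1,.2)])
print((R.from_euler('xyz',o['ee_rot']).inv()*fk(q,.1)[1]).magnitude())
print('pre',*rel(*grasp(40,.10),o),'grasp',*rel(*grasp(40,0),o))
E
```

```text
13.7 [ 0.4326 -0.1306  0.0991] [ 0.072 -0.098  1.961 -0.728  1.3    0.131] [(0.05, [-0.0106, 0.0668, -0.0245]), (0.1, [-0.0059, 0.035, -0.0128]), (0.2, [0.0036, -0.0286, 0.0107])]
3.815760786470701e-16
pre [-0.001, 0.0002, 0.0003] [0.1, 0.0, 0.4] grasp [-0.0009, 0.0, 0.1003] [0.1, 0.0, 0.4]
```

Emit:
{"method": "servo_tool", "body": {"commands": [0,0,0.05,0,0,0.4,0.06,-0.001,0,0.085,0,0,0.4,0.06,-0.001,0,0.1,0,0,0.4,0.06,-0.001,0,0.1,0,0,0.4,0.005,-0.001,0,0.1,0,0,0.4,0.005,-0.001,0,0.1,0,0,0.4,0.005,-0.001,0,0.1,0,0,0.4,0.005,-0.001,0,0.1,0,0,0.4,0.005,-0.001,0,0.1,0,0,0.4,0.005,-0.001,0,0.1,0,0,0.4,0.005]}}

```text
time: 14.95
tool_pos: [0.4419, -0.1968, 0.0237]
ee_rot: [3.136, 0.698, 1.706]
wrist_force: [-0.4, 0.8, 2.2]
width: 0.0133
finger_force: 29.8
```

Emit:
{"method": "servo_tool", "body": {"commands": [-0.032,0,-0.038,0,0,0,0.005,-0.064,0,-0.076,0,0,0,0.005,-0.096,0,-0.115,0,0,0,0.005,-0.128,0,-0.153,0,0,0,0.005,-0.161,0,-0.192,0,0,0,0.005,-0.18,0,-0.214,0,0,0,0.005]}}

```text
time: 15.7
tool_pos: [0.441, -0.1973, 0.3063]
ee_rot: [3.132, 0.699, 1.702]
wrist_force: [0.8, -0.2, 0.3]
width: 0.0134
finger_force: 29.8
```

```bash
cat >> kin.py <<'E'
LAM=40.
s=np.array([.885,.466,0]);s/=np.linalg.norm(s)
L=np.array([.506,.425,.200])
Rg=R.from_euler('xyz',[3.136,.698,1.706])
eT=Rg.inv().apply(np.array([.434,-.138,.027])-[.4419,-.1968,.0237])
hs=np.array([np.cos(np.radians(40)),0,-np.sin(np.radians(40))]); eT=np.array([0,0,-.0065])+.053*hs if False else eT
def hook(oo,u,ax,eT=eT,L=L):
    """TCP pose for eye at o mm out, u mm up of hook low point, ring axis ax deg below horizontal"""
    Rt=hang(LAM+ax); return L-s*oo/1e3+up*u/1e3-Rt.apply(eT),Rt
E
python3 - <<'E'
from kin import *
o=robot.get_obs(); print(o['tool_pos'].round(4),o['width'],'eT',eT.round(4),hs*.053)
p,Rt=hook(27,57,50); print(p.round(4),*rel(p,Rt,o)); q=ik(p,Rt,[.6,.2,1.3,0,1.5,1.8],.155); print(q[0].round(2),q[1],o['joint_positions'].round(2))
for a in [(27,57,50),(11,28,50),(7,12,40),(3,2,25),(0,-4,5)]:
    P=hook(*a); q=ik(*P,[.6,.2,1.5,-.2,.9,1.8],.155); print(a,P[0].round(3),q[0].round(2),round(q[1],4))
E
```

```text
[ 0.441  -0.1973  0.3063] 0.01338593368743847 eT [ 0.0433  0.0003 -0.0407] [ 0.04060036  0.         -0.03406774]
[0.4436 0.3925 0.2163] [0.5052, 0.0829, -0.3065] [24.8, 34.6, 67.0]
[0.63 0.18 1.26 0.   1.69 1.71] 6.080472854140456e-10 [-0.09 -0.23  1.65 -0.68  1.54 -0.27]
(27, 57, 50) [0.444 0.393 0.216] [0.63 0.18 1.26 0.   1.69 1.71] 0.0
(11, 28, 50) [0.458 0.4   0.187] [0.62 0.22 1.27 0.   1.65 1.71] 0.0
(7, 12, 40) [0.468 0.405 0.164] [ 0.64  0.13  1.43 -0.03  1.4   1.72] 0.0
(3, 2, 25) [0.484 0.414 0.147] [ 0.66  0.01  1.65 -0.08  1.05  1.77] 0.0
(0, -4, 5) [0.504 0.424 0.137] [ 0.69 -0.08  1.9  -0.27  0.56  1.95] 0.0
```

Emit:
{"method": "servo_tool", "body": {"commands": [0.0435,0.0083,-0.0391,0,0,0,0.005,0.087,0.0166,-0.0782,3,4,8,0.005,0.13,0.025,-0.117,6,8,16,0.005,0.174,0.033,-0.156,9,12.5,24,0.005,0.217,0.0415,-0.195,12,17,32.5,0.005,0.26,0.05,-0.235,15,21,41,0.005,0.304,0.058,-0.274,18,25.5,49,0.005,0.347,0.066,-0.313,21,30,58,0.005,0.39,0.075,-0.352,24.8,34.6,67,0.005,0.4345,0.083,-0.391,24.8,34.6,67,0.005]}}

```text
time: 16.95
tool_pos: [0.4427, 0.3931, 0.3246]
ee_rot: [-3.14, 0.001, 0.481]
wrist_force: [1.0, -0.4, 0.3]
width: 0.0134
finger_force: 29.8
```

```bash
python3 - <<'E'
from kin import *
o=robot.get_obs(); print(o['time'],o['tool_pos'].round(4),o['width']); p,Rt=hook(27,57,50); print(*rel(p,Rt,o))
E
```

```text
16.95 [0.4427 0.3931 0.3246] 0.013393959092077933
[0.0007, 0.0011, 0.1082] [-0.1, 0.1, -0.2]
```

Emit:
{"method": "servo_tool", "body": {"commands": [0,0.001,0.05,0,0,0,0.005,0,0.001,0.1,0,0,0,0.005,0.0005,0.001,0.108,0,0,0,0.005,0.0005,0.001,0.108,0,0,0,0.005]}}

```text
time: 17.45
tool_pos: [0.4434, 0.3921, 0.2162]
ee_rot: [-3.14, 0.003, 0.484]
wrist_force: [0.3, 0.2, 0.6]
width: 0.0134
finger_force: 29.8
```

```bash
python3 - <<'E'
from kin import *
a=snapshot('scene');b=snapshot('top');o=robot.get_obs();p=o['tool_pos'];Rt=R.from_euler('xyz',o['ee_rot']);print(p.round(4),o['wrist_force'].round(1))
e=p+Rt.apply(eT); ax=np.radians(40); n=hs; m=np.array([0,1,0])
ring=lambda r:np.array([e+Rt.apply(r*(np.cos(t)*n+np.sin(t)*m)) for t in np.linspace(0,2*np.pi,36)])
tip=L-s*.011+up*.028
wire=np.array([L+(tip-L)*k for k in np.linspace(0,1,9)])
post=np.array([[.553,.45,z] for z in np.linspace(.2,.272,10)])
LL=[(ring(.01),(0,0,255)),(ring(.015),(0,200,255)),(wire,(0,255,0)),(post,(255,0,0))]
for n_,s_ in(('s',a),('t',b)): print(n_,proj(e,s_).round(1),proj(tip,s_).round(1),proj(L,s_).round(1))
cv2.imwrite('pics/m7.png',np.hstack([draw(a,(150,265),80,100,6,LL)[:600,:480],draw(b,(120,190),53,100,6,LL)]))
np.savez('pics/m7.npz',a=a['img'],b=b['img'])
E
```

```text
[0.4443 0.3928 0.2188] [-1.1  0.2  0.7]
s [206.  306.3] [201.1 311.6] [198.2 316.2]
t [159.1 226. ] [158.9 227.2] [159.2 228.9]
```

View pics/m7.png

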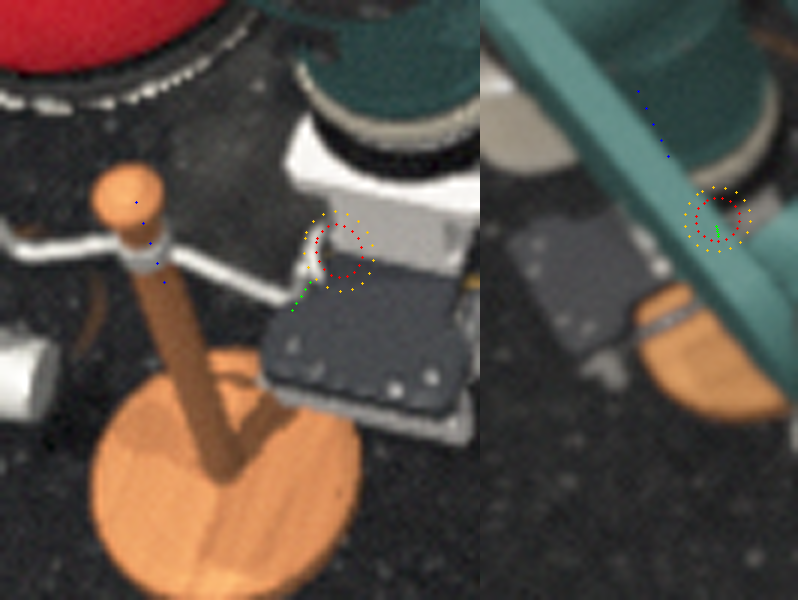

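```bash
python3 - <<'E'
from kin import *
a=snapshot('scene');b=snapshot('top')
M=lambda x,y:(150+x/6-.5,265+y/6-.5)
C=lambda x,y:(130+x/2.6316-.3,145+y/2.6316-.3); T=lambda x,y:(125+x/2.6667-.3,150+y/2.6667-.3)
for n,uv,z,c in [('ball',M(127,190),.258,a),('ball',C(109,401),.258,a),('ballT',T(60,143),.258,b),('collar',M(148,250),.23,a),('collar',C(118,423),.23,a),('low',M(287,298),.2,a),('low',C(180,447),.2,a),('tip',C(187,432),.228,a),('tipT',T(97,205),.228,b),('foot',C(152,525),.012,a),('low2',M(20,252),.2,a)]: print(n,at_z(uv,z,c).round(4))
# foot fit with different heights
for z in(.006,.01,.014,.018): print(z,fitcirc([a],(.553,.45),[(z,.06)],.012))
E
```

```text
ball [0.5629 0.4472 0.258 ]
ball [0.5603 0.4481 0.258 ]
ballT [0.5606 0.4476 0.258 ]
collar [0.5524 0.452  0.23  ]
collar [0.5532 0.4502 0.23  ]
low [0.5113 0.4228 0.2   ]
low [0.5091 0.4223 0.2   ]
tip [0.502  0.4157 0.228 ]
tipT [0.4977 0.4137 0.228 ]
foot [0.5547 0.4515 0.012 ]
low2 [0.6061 0.4789 0.2   ]
0.006 [([0.5599, 0.4518], np.float64(-231.9))]
0.01 [([0.5556, 0.4538], np.float64(-232.8))]
0.014 [([0.5537, 0.4548], np.float64(-233.0))]
0.018 [([0.5541, 0.4547], np.float64(-232.0))]
```

```bash
cat >> kin.py <<'E'
s=np.array([.862,.508,0]);s/=np.linalg.norm(s); L=np.array([.510,.4228,.200]); eT=np.array([.042,0,-.0407])
def hang(delta):
    d=np.radians(delta); return frame(up*np.cos(d)+s*np.sin(d),np.cross(s,up))
def hook(oo,u,ax):
    Rt=hang(LAM+ax); return L-s*oo/1e3+up*u/1e3-Rt.apply(eT),Rt
E
python3 - <<'E'
from kin import *
o=robot.get_obs(); print(o['tool_pos'].round(4))
for w in [(24,48,50),(15,34,50),(11,26,50),(8,16,50),(5,6,42),(2,-1,26),(0,-5,8)]:
    P=hook(*w); print(w,P[0].round(4),*rel(*P,o))
E
```

```text
[0.4443 0.3928 0.2189]
(24, 48, 50) [0.4531 0.3893 0.2073] [0.0062, 0.0073, 0.0116] [-0.2, -0.2, -2.8]
(15, 34, 50) [0.4609 0.3939 0.1933] [0.0152, 0.0069, 0.0256] [-0.2, -0.2, -2.8]
(11, 26, 50) [0.4643 0.3959 0.1853] [0.0191, 0.0067, 0.0336] [-0.2, -0.2, -2.8]
(8, 16, 50) [0.4669 0.3974 0.1753] [0.0221, 0.0066, 0.0436] [-0.2, -0.2, -2.8]
(5, 6, 42) [0.4747 0.402  0.1599] [0.0311, 0.0062, 0.0591] [0.0, 7.8, -2.8]
(2, -1, 26) [0.4895 0.4107 0.1447] [0.0482, 0.0054, 0.0743] [0.4, 23.8, -2.8]
(0, -5, 8) [0.5066 0.4208 0.1367] [0.068, 0.0045, 0.0824] [0.9, 41.8, -2.7]
```

Emit:
{"method": "servo_tool", "body": {"commands": [0.006,0.0073,0.0115,0,0,-2.8,0.005,0.0105,0.007,0.0185,0,0,-2.8,0.005,0.015,0.007,0.0255,0,0,-2.8,0.005,0.019,0.0067,0.0335,0,0,-2.8,0.005,0.0205,0.0067,0.0385,0,0,-2.8,0.005,0.022,0.0066,0.0435,0,0,-2.8,0.005,0.022,0.0066,0.0435,0,0,-2.8,0.005]}}

```text
time: 18.52
tool_pos: [0.4652, 0.3965, 0.1714]
ee_rot: [-3.14, 0.004, 0.533]
wrist_force: [0.1, -0.6, -0.5]
width: 0.0133
finger_force: 29.8
```

```bash
python3 - <<'E'
from kin import *
for _ in range(3):
    a=snapshot('scene'); o=robot.get_obs(); print(o['tool_pos'].round(4),o['wrist_force'].round(1),o['wrist_torque'].round(2))
for w in [(8,16,50),(5,6,42),(2,-1,26),(0,-5,8)]: print(w,*rel(*hook(*w),o))
E
```

```text
[0.4653 0.3966 0.1719] [ 0.3  0.8 -0.1] [-0.05 -0.02 -0.01]
[0.4654 0.3966 0.1722] [-0.   0.4 -0.6] [-0.01 -0.04  0.05]
[0.4655 0.3967 0.1724] [-0.   0.5 -0.4] [-0.01 -0.03  0.  ]
(8, 16, 50) [0.0016, 0.0001, -0.0029] [-0.1, 0.1, 0.0]
(5, 6, 42) [0.0107, 0.0001, 0.0125] [-0.1, 8.1, 0.0]
(2, -1, 26) [0.0279, 0.0002, 0.0276] [-0.1, 24.1, 0.0]
(0, -5, 8) [0.0477, 0.0002, 0.0356] [-0.1, 42.1, -0.0]
```

Emit:
{"method": "servo_tool", "body": {"commands": [0,0.005,0,0,0,0,0.005,0,0.01,0,0,0,0,0.005,0,0.01,0,0,0,0,0.005]}}

```text
time: 19.05
tool_pos: [0.4702, 0.3889, 0.1724]
ee_rot: [-3.137, 0.002, 0.534]
wrist_force: [-1.8, 4.2, 0.5]
width: 0.0133
finger_force: 29.9
```

Emit:
{"method": "servo_tool", "body": {"commands": [0,-0.01,0,0,0,0,0.005,0,-0.015,0,0,0,0,0.005,0,-0.02,0,0,0,0,0.005,0,-0.02,0,0,0,0,0.005]}}

```text
time: 19.55
tool_pos: [0.4619, 0.4035, 0.1719]
ee_rot: [3.139, 0.002, 0.531]
wrist_force: [3.9, -4.9, -1.4]
width: 0.0137
finger_force: 30.2
```

Resistance on both sides: the wire is through the eye. Now lower and swing the scoop upright.

Emit:
{"method": "servo_tool", "body": {"commands": [0,0.01,0,0,0,0,0.005,0.005,0.01,0.006,0,4,0,0.005,0.0107,0.01,0.0125,0,8,0,0.005,0.019,0.01,0.021,0,16,0,0.005,0.028,0.01,0.0276,0,24,0,0.005,0.028,0.01,0.0276,0,24,0,0.005]}}

```text
time: 20.3
tool_pos: [0.4869, 0.4093, 0.1422]
ee_rot: [-3.139, -0.411, 0.533]
wrist_force: [-0.5, -0.1, -0.6]
width: 0.0132
finger_force: 30.0
```

```bash
python3 - <<'E'
from kin import *
a=snapshot('scene'); o=robot.get_obs(); print(o['tool_pos'].round(4),o['wrist_force'].round(1),o['joint_positions'].round(2))
for w in [(2,-1,26),(1,-3,17),(0,-5,8)]: print(w,*rel(*hook(*w),o))
E
```

```text
[0.4883 0.4102 0.144 ] [ 0.9 -0.5 -0.5] [ 0.63  0.03  1.64 -0.04  1.07  1.68]
(2, -1, 26) [0.0015, 0.0001, -0.0002] [-0.1, 0.3, -0.0]
(1, -3, 17) [0.0085, 0.0002, 0.0081] [-0.1, 9.3, -0.0]
(0, -5, 8) [0.0164, 0.0002, 0.0152] [-0.1, 18.3, -0.0]
```

Emit:
{"method": "servo_tool", "body": {"commands": [0.005,0,0.004,0,5,0,0.005,0.0085,0,0.008,0,9.3,0,0.005,0.0125,0,0.0115,0,14,0,0.005,0.0164,0,0.0152,0,18.3,0,0.005,0.0164,0,0.0152,0,18.3,0,0.005]}}

```text
time: 20.98
tool_pos: [0.5076, 0.4214, 0.1363]
ee_rot: [-3.139, -0.732, 0.531]
wrist_force: [0.6, -0.0, -0.4]
width: 0.0131
finger_force: 30.0
```

```bash
python3 - <<'E'
from kin import *
a=snapshot('scene');b=snapshot('top'); o=robot.get_obs(); print(o['tool_pos'].round(4),o['ee_rot'].round(3),o['wrist_force'].round(1),o['joint_positions'].round(2))
print(*rel(*hook(0,-6,8),o)); Rt=R.from_euler('xyz',o['ee_rot']);print('eye',(o['tool_pos']+Rt.apply(eT)).round(4), 'L',L)
E
```

```text
[0.5087 0.4222 0.1384] [-3.138 -0.735  0.531] [ 0.3 -0.5 -0.5] [ 0.64 -0.07  1.87 -0.13  0.62  1.76]
[-0.0037, 0.0001, 0.0003] [-0.1, -0.1, -0.1]
eye [0.5121 0.424  0.1967] L [0.51   0.4228 0.2   ]
```

Emit:
{"method": "servo_tool", "body": {"commands": [-0.002,0,0.001,0,0,0,0.005,-0.004,0,0.002,0,0,0,0.005,-0.0055,0,0.003,0,0,0,0.005,-0.0055,0,0.003,0,0,0,0.005]}}

```text
time: 21.58
tool_pos: [0.5073, 0.4216, 0.1342]
ee_rot: [-3.138, -0.741, 0.531]
wrist_force: [1.0, 0.1, 5.1]
width: 0.0135
finger_force: 30.0
```

Emit:
{"method": "servo_tool", "body": {"commands": [0.001,0,-0.001,0,0,0,0.02,0.001,0,-0.001,0,0,0,0.08,0.001,0,-0.001,0,0,0,0.08,0.001,0,-0.001,0,0,0,0.08,0.001,0,-0.001,0,0,0,0.08,0.001,0,-0.001,0,0,0,0.08,0.001,0,-0.001,0,0,0,0.08,0.001,0,-0.001,0,0,0,0.08]}}

```text
time: 22.58
tool_pos: [0.5059, 0.4206, 0.1326]
ee_rot: [-3.139, -0.735, 0.531]
wrist_force: [-0.1, 0.3, 0.1]
width: 0.0799
finger_force: 0.0
```

Emit:
{"method": "servo_tool", "body": {"commands": [0,0,-0.02,0,0,0,0.08,0,0,-0.05,0,0,0,0.08,0,0,-0.1,0,0,0,0.08,0,0,-0.15,0,0,0,0.08,-0.05,0,-0.18,0,-10,0,0.08,-0.09,0.05,-0.2,0,-20,0,0.08,-0.09,0.1,-0.2,0,-20,0,0.08,-0.09,0.15,-0.2,0,-20,0,0.08,-0.09,0.2,-0.2,0,-20,0,0.08]}}

```text
time: 23.7
tool_pos: [0.4353, 0.1446, 0.2206]
ee_rot: [-3.14, -0.388, 0.533]
wrist_force: [-0.2, 0.5, -0.6]
width: 0.0797
finger_force: 0.0
```

```bash
python3 - <<'E'
from kin import *
o=robot.get_obs(); a=snapshot('scene'); b=snapshot('top'); print(o['time'],o['tool_pos'].round(3),o['wrist_force'].round(1))
for n,c in(('s',a),('t',b)):
  for t in('scoop','lid','beaker'): print(n,t,[(round(d['conf'],2),d['box']) for d in spotter.trace(t,c)])
cv2.imwrite('pics/m8.png',np.hstack([draw(a,(125,220),150,170,3.5,[])[:595,:525],draw(b,(125,180),78,170,3.5,[])[:595]]))
E
```

```text
23.7 [0.435 0.145 0.221] [-0.2  0.5 -0.6]
s scoop [(0.78, [197.1, 312.7, 19.0, 35.4])]
s lid [(0.58, [244.3, 278.5, 31.1, 26.4])]
s beaker [(0.74, [248.6, 293.0, 39.8, 37.5])]
t scoop [(0.65, [157.5, 223.1, 18.6, 32.0])]
t lid [(0.75, [385.5, 199.9, 28.4, 35.9]), (0.63, [206.4, 231.7, 29.9, 28.5])]
t beaker [(0.56, [211.5, 245.3, 31.0, 29.5])]
```

View pics/m8.png

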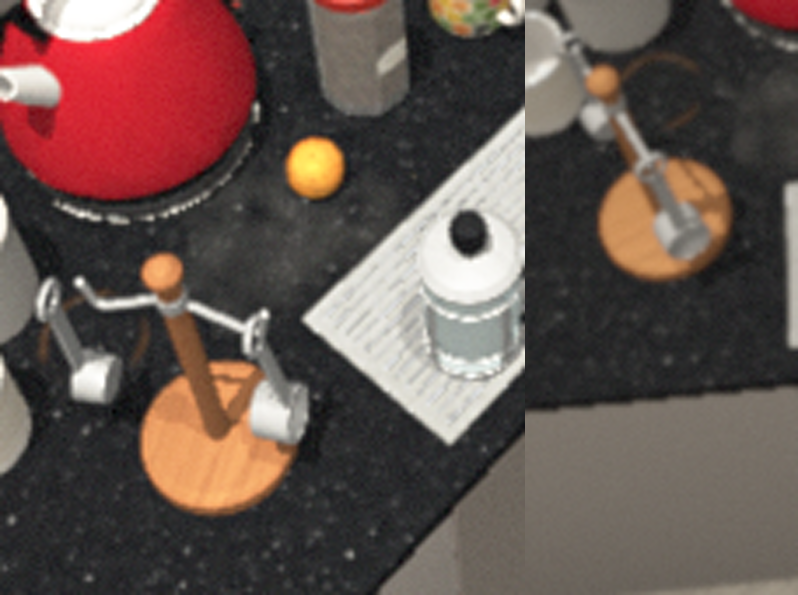

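The last picture shows the scoop hanging by its eye on the empty hook (scene px ~(206,330)). The lid is flat on the glass with the knob down, at (258,287). The jar and the mug look undisturbed. I'll let things settle and hand in.

Emit:
{"method": "servo_tool", "body": {"commands": [0,0.05,-0.04,0,0,0,0.08,0,0.1,-0.06,0,0,0,0.08,0,0.1,-0.06,0,0,0,0.08,0,0.1,-0.06,0,0,0,0.08,0,0.1,-0.06,0,0,0,0.08,0,0.1,-0.06,0,0,0,0.08,0,0.1,-0.06,0,0,0,0.08,0,0.1,-0.06,0,0,0,0.08]}}

```text
time: 25.1
tool_pos: [0.4659, 0.0487, 0.2754]
ee_rot: [-3.139, -0.386, 0.533]
wrist_force: [0.0, -0.5, -0.6]
width: 0.0802
finger_force: 0.0
```

```bash
python3 - <<'E'
from kin import *
a=snapshot('scene'); print([(round(d['conf'],2),d['box']) for t in('scoop','lid') for d in spotter.trace(t,a)]); print(close_job())
E
```

```text
[(0.87, [198.1, 313.3, 15.9, 34.9]), (0.89, [242.9, 277.9, 31.6, 27.2]), (0.65, [346.7, 184.0, 21.9, 15.3])]
the job is handed in; nothing more can be done
None
```

The press is back together with the lid flat on the rim and the knob fully down, the scoop hangs by its eye on the empty hook, and the job was handed in at about 25 s of the 67 s allowed; no verdict came back.

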